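# Fit the clamp plate over the rods of the sieve shaker

### The arm

A 6-joint arm with a two-finger parallel gripper is mounted at the origin on the work surface. World frame = base frame: x ahead of the robot, y to its left, z up, the work surface at z = 0. Lengths are in m, angles in degrees, forces in N, time in s.
With the tool pointing down it reaches from about 0.25 to 0.725 m from the base axis. Payload 9.7 kg.
Tool frame: the origin (TCP) lies between the finger pads; the fingertips stand 11 mm ahead of it and the grasp point (between the pads) lies 8 mm behind it; y points along the fingers, x is the direction in which the jaws open and shut, and the axes are right-handed (so a half turn about y gives the same grasp; the last joint's range is limited). The gripper opens to 85 mm and grips with 20 to 120 N. Pads are 22 mm wide; open, the fingers measure 114 mm over their backs; the gripper's body (76 mm by 85 mm) begins 54 mm behind the grasp point. The pads swing forward as they close: fully open they stand 13 mm farther back than shut.
Start: joints at [71.62, 4.979, 10.078, 95.1, 0, 90], TCP at [0.173, 0.522, 0.242] pointing down, gripper open.
Joint ranges: [-179.16, 179.16], [-48.56, 103.87], [-65.8, 70.77], [-126.05, 130.52], [-82.76, 87.17], [-180, 180]. Speed limits (degrees/s): [127.2, 127.2, 147.25, 180, 180, 180].

### API

Orientations are given as [roll, pitch, yaw] about the fixed x, y, z axes, in that order (R = Rz(yaw) Ry(pitch) Rx(roll)).
In Python, from workcell import bot, vision gives the robot as it stands. The module is installed in compiled form; this text tells all that it offers.
- The arm moves only by the shell command python3 -m crank 'ROWS' [OPENING] [FORCE]. ROWS is text: rows parted by semicolons, each of 6 numbers parted by spaces: the shift along the tool's x, y, z in m, then the turn, a rotation vector about the tool's x, y, z in rad. A call has 1 to 8 rows; each row is the pose to reach, as a shift and turn from the pose commanded when the call began, along the tool's axes at that moment; what a row does not reach only later rows make up. A row lasts 1/10 s, in which the tool goes at most 50 mm and 8.59 degrees, less where a joint would pass 70% of its speed; a pose out of reach is approached as far as the arm can. A call with a gripper value outside its range is refused whole. OPENING is the gripper's target within -1 to 1 (shut at 1, half-way at 0, fully open at -1), set as the call begins (- or left out, the last holds). The fingers move at their own pace and stop on an object; FORCE is the grip in N (left out, the last holds). Time passes only in rows, so rows that repeat a pose let the fingers close. It gives the time, the measured TCP pose, the force and the opening at its end, in the units of the state.
- bot.get_obs(): the state, without advancing time (a new reading comes with each control period).
- vision.camera(name): name is "scene" or "top" or "wrist"; returns the picture (420x560x3 uint8, red, green, blue); there is no depth.
- vision.get_calibration(name): a dict with "fx", "fy", "cx", "cy" (pixels), "distortion" ([k1, k2, p1, p2, k3] as OpenCV has them; the pictures are not rectified), "rvec" (rotation vector, rad) and "tvec" (3), from world to camera coordinates, as OpenCV has them. Camera axes: x right, y down, z forward; pixel columns grow to the right and rows downward; lengths in m; the calibration is good to about 2 mm. A picture is of the moment at which its call begins: read the wrist's pose just before it. get_calibration takes no time and is no camera call; for the wrist camera it gives the pose at the moment of the call.
- bot.job_done(): hands the job in, once; it reports no verdict.
The state is a dict: "time": time; "q": joint angles; "qd": joint speeds; "joint_efforts": joint torques, N m; "ee_pos": TCP position; "tcp_rot": TCP orientation; "wrist_force": force on the tool from outside, world axes, zero at the start; "torque": the same for the moment, N m; "opening": finger opening in m.
Only numpy, scipy, OpenCV 4.12 (cv2) and the standard library are available. Lean on these libraries where they do the work, as an engineer would, in place of code of your own. Each camera call takes 0.05 s, during which the arm holds its last target. There are 200 camera calls.

### The job

Close up the sieve shaker: take the clamp plate with four holes by its grip, turn it so that all four rods of the shaker enter its holes, and lower it down the rods until it lies flat on the covered sieve stack; do not let go of it until it is down. Leave the two-hole plate and the loose round sieve lid where they are.

Things in the scene. Friction and masses are not known exactly. Their poses are not given: they have to be found in the camera images.
- shaker: Sieve shaker, fixed, any yaw: grey housing 190 x 150 mm, 55 mm tall; on it a round steel sieve stack, 104 mm across, flat cover 130 mm above the table. Around it four upright 8 mm steel rods, tops 158 mm above the table, at x = +-66, y = +-30 mm. Origin: centre of the underside, on the table; z up; x along the 190 mm side. The rod pattern looks the same after a half turn.
- clamp_plate: The plate to fit: loose aluminium plate 190 x 110 x 8 mm, 0.45 kg, left or right of the shaker at any yaw, with four 34 mm through holes at x = +-66, y = +-30 mm and a central upright round black grip, 30 mm diameter, from 8 to 75 mm above the underside. Origin: centre of the underside; x along the 190 mm side, z up. Seated, the underside is 130 mm above the table and the rods stand 20 mm out of its top.
- two_hole_plate: Bystander: plate of the same size, material and grip but with only two 34 mm holes, at x = +-66 mm, y = 0; for another machine. Lies on the other side of the shaker. Origin: centre of the underside, x along the 190 mm side.
- loose_lid: Bystander: loose round steel sieve lid, 104 mm in diameter, 10 mm thick, with a steel knob 24 mm in diameter reaching 34 mm above the table. Origin: centre of the underside.
Things that resemble listed ones, but are neither listed nor needed, are in the scene too. Of the things like the shaker, leave any that is purple; of the rest the larger one is meant.

How it is judged (in metres and radians):
On the way:
1. the clamp plate, still held in the gripper, has been lowered over the four rods to within 15 mm of the stack's cover (horizontal distance between clamp_plate and shaker below 0.02 m and angle between the x axis of clamp_plate and the x axis of shaker, either way round below 0.3 rad and z of clamp_plate in the frame of shaker between 0.125 and 0.145 m and contact force between the fingers and clamp_plate above 0.5 N), for 0.1 s.
At the end, for the whole second after the job is handed in: The clamp plate lies at rest, flat (within 4 degrees) on the stack's cover (underside 125 to 135 mm above the table), centred within 20 mm on the shaker, its long side within 17 degrees of the shaker's x, either way round, so that each rod stands in a hole; it is released (horizontal distance between clamp_plate and shaker below 0.02 m and angle between the x axis of clamp_plate and the x axis of shaker, either way round below 0.3 rad and z of clamp_plate in the frame of shaker between 0.125 and 0.135 m and angle between clamp_plate's own z axis and vertical below 0.07 rad and linear speed of clamp_plate below 0.02 m/s); the robot touches nothing.
It fails at once if the two-hole plate was moved more than 40 mm (distance of two_hole_plate from where it was at the start of the episode above 0.04 m).
It fails at once if the loose sieve lid was moved more than 40 mm (distance of loose_lid from where it was at the start of the episode above 0.04 m).
It also fails if it takes over 35 s, if anything falls off the work surface, if the arm or the gripper's body presses on something with over 40 N, if the wrist force passes 120 N, or if a joint passes its speed limit or range.

## Working session

There is one attempt and no reset: what is moved stays moved. The work goes in short steps, Python scripts to look and compute and a shell command to move; the robot and the scene stay as the last step left them, time stands still between calls to the robot, and variables do not carry over. Pictures are saved under pics/ and viewed, about 8 in all and at most 12, crops included, and the job is handed in when it is done.

```bash
mkdir -p pics && cat > h.py <<'E'
import numpy as np, cv2
from workcell import bot, vision
def cal(n):
    c=vision.get_calibration(n)
    K=np.array([[c['fx'],0,c['cx']],[0,c['fy'],c['cy']],[0,0,1]])
    return K,np.array(c['distortion'],float),np.array(c['rvec'],float),np.array(c['tvec'],float)
def ray(px,z,c):
    K,d,r,t=c
    p=cv2.undistortPoints(np.array(px,float).reshape(-1,1,2),K,d).reshape(-1,2)
    R=cv2.Rodrigues(r)[0]; o=-R.T@t
    v=np.c_[p,np.ones(len(p))]@R
    return o+v*((z-o[2])/v[:,2])[:,None]
def proj(P,c):
    K,d,r,t=c
    return cv2.projectPoints(np.array(P,float).reshape(-1,1,3),r,t,K,d)[0].reshape(-1,2)
def shot(n,f):
    im=vision.camera(n); cv2.imwrite('pics/'+f,im[:,:,::-1]); return im
E
python3 - <<'E'
from h import *
for n in('top','scene'):
    im=shot(n,n+'0.png'); c=cal(n); R=cv2.Rodrigues(c[2])[0]; print(n,-R.T@c[3],R[2])
o=bot.get_obs();print(o)
E
```

```text
top [0.36812096 0.0124553  1.18554621] [ 0.0906974  -0.00845516 -0.9958426 ]
scene [ 1.03840361 -0.67885575  0.61058258] [-0.54790427  0.64700539 -0.53026874]
{'time': 0.1, 'q': array([ 7.16229624e+01,  5.00908965e+00,  1.00385779e+01,  9.51005179e+01,
       -1.75008372e-04,  8.99993614e+01]), 'qd': array([ 0.06064646, -0.07525017,  0.1592585 ,  0.02185035,  0.11507036,
       -0.09475617]), 'joint_efforts': array([ 1.37970178e-04, -5.21561301e+01,  4.65653300e+01,  1.60656951e-02,
       -6.18600637e-08,  3.63795436e-06]), 'ee_pos': array([0.17333541, 0.52176089, 0.24163929]), 'tcp_rot': array([-9.00001742e+01,  7.10296437e-02,  7.16236010e+01]), 'wrist_force': array([ 0.30208091, -0.08552988,  0.11815862]), 'torque': array([0.00993312, 0.0467449 , 0.0468956 ]), 'opening': 0.08504432467024517}
```

View pics/top0.png

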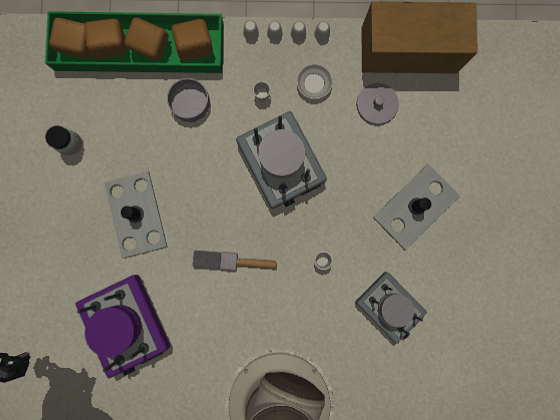

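View pics/scene0.png

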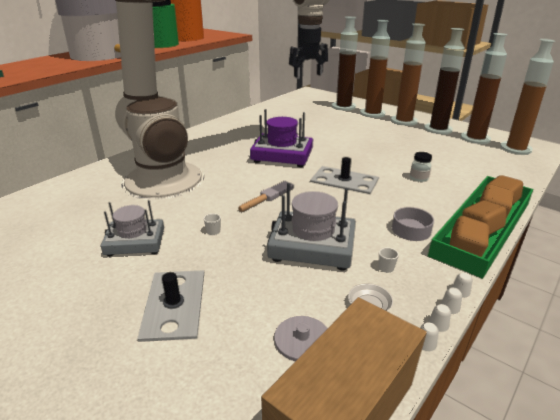

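Image x runs left along +y. The shaker-like things are purple at top (122,328), small grey at (390,307) and larger grey at (280,160). The larger grey one is meant. The four-hole plate is at (135,215) and the two-hole plate at (418,206). Next I'll measure and confirm these in one enlarged crop.

```bash
python3 - <<'E'
from h import *
im=cv2.imread('pics/top0.png'); c=cal('top')
g=cv2.cvtColor(im,cv2.COLOR_BGR2GRAY); hsv=cv2.cvtColor(im,cv2.COLOR_BGR2HSV)
# reference pixel patches
for n,(x,y) in dict(plate=(150,205),table=(200,200),hole=(117,190),cover=(280,155),house=(260,185)).items(): print(n,hsv[y-1:y+2,x-1:x+2].reshape(-1,3).mean(0))
crop=im[100:270,90:340]; cv2.imwrite('pics/c1.png',cv2.resize(crop,None,fx=3.2,fy=3.2,interpolation=cv2.INTER_CUBIC))
E
```

```text
plate [ 32.33333333  15.33333333 127.77777778]
table [ 23.88888889  36.88888889 145.55555556]
hole [ 23.55555556  38.         143.33333333]
cover [ 22.44444444  13.33333333 127.22222222]
house [71.88888889 15.33333333 71.33333333]
```

View pics/c1.png

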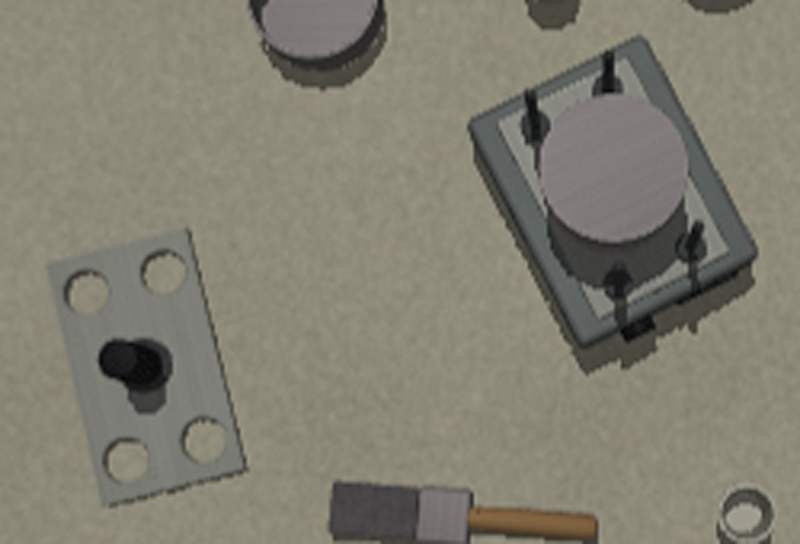

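```bash
python3 - <<'E'
from h import *
c=cal('top'); f=lambda L,z: ray(np.array(L)/3.2+np.array([90,100]),z,c)[:,:2]
def rect(P):
    (a,b),wh,ang=cv2.minAreaRect(P.astype(np.float32)*1000); return P.mean(0),wh,ang
P=f([(48,263),(189,229),(245,470),(107,505)],.008)
H=f([(86,292),(163,271),(204,440),(127,461)],.008)
S=f([(470,125),(641,37),(757,252),(587,345)],.055)
T=f([(530,92),(608,53),(698,224),(611,268)],.158)
for n,Q in dict(plate=P,holes=H,house=S,rods=T).items():
    e=(Q[1]+Q[0]-Q[2]-Q[3]); print(n,Q.mean(0).round(4),'long yaw',np.degrees(np.arctan2(e[1],e[0])).round(1),np.linalg.norm(Q[1]-Q[0]).round(3),np.linalg.norm(Q[2]-Q[1]).round(3))
print('cover',f([(614,168)],.13),'grip',f([(118,359)],.075))
E
```

```text
plate [0.4468 0.3528] long yaw 15.3 0.11 0.189
holes [0.447  0.3545] long yaw 15.5 0.06 0.133
house [0.5778 0.0006] long yaw 28.4 0.143 0.183
rods [0.5792 0.0033] long yaw 26.4 0.059 0.131
cover [[0.57853627 0.0013246 ]] grip [[0.44705548 0.35443134]]
```

```bash
python3 -m crank '-0.009 0.01 -0.039 0 0.123 0; -0.018 0.022 -0.078 0 0.245 0; -0.027 0.034 -0.117 0 0.368 0; -0.036 0.045 -0.156 0 0.49 0; -0.046 0.056 -0.195 0 0.613 0; -0.055 0.067 -0.234 0 0.736 0; -0.064 0.079 -0.273 0 0.858 0; -0.073 0.09 -0.3126 0 0.981 0' -1
python3 - <<'E'
from h import *
o=bot.get_obs();c=cal('wrist');shot('wrist','w1.png');print(o['ee_pos'],o['tcp_rot'],o['q'],o['wrist_force'])
print(proj([[.447,.354,.075],[.447,.354,.008]],c))
E
```

```text
time: 0.9
ee_pos: [0.4482, 0.3529, 0.1514]
tcp_rot: [-90.0, 0.0, 15.1]
wrist_force: [-0.5, 0.8, -0.3]
opening: 0.0856
[0.44816133 0.35287092 0.15144066] [-9.00092319e+01  2.98002186e-02  1.51222968e+01] [3.82144681e+01 6.92237179e+00 2.13797906e+00 8.52466406e+01
 3.19578019e-03 1.13092168e+02] [-0.493171    0.79410469 -0.26271552]
[[275.63034502 220.10441535]
 [275.54548455 196.16676453]]
```

View pics/w1.png

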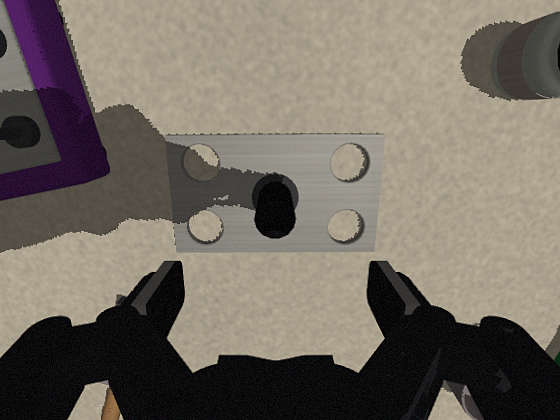

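The wrist view shows the four-hole plate square to the jaws. Its grip top is at (275,220), as predicted. Descending.

```bash
python3 -m crank '0 0.035 0 0 0 0; 0 0.075 0 0 0 0; 0 0.1 0 0 0 0; 0 0.11 0 0 0 0; 0 0.11 0 0 0 0' && python3 -m crank '0 0 0 0 0 0;0 0 0 0 0 0;0 0 0 0 0 0;0 0 0 0 0 0;0 0 0 0 0 0;0 0 0 0 0 0;0 0 0 0 0 0;0 0 0 0 0 0' 1 70
```

```text
time: 1.45
ee_pos: [0.4463, 0.3536, 0.041]
tcp_rot: [-90.1, 0.1, 15.4]
wrist_force: [-0.3, -0.9, -0.0]
opening: 0.0852
time: 2.25
ee_pos: [0.4474, 0.3545, 0.0435]
tcp_rot: [-90.0, -0.1, 15.4]
wrist_force: [-1.6, -0.9, 6.3]
opening: 0.0282
```

```bash
python3 -m crank '0 -0.015 0 0 0 0; 0 -0.05 0 0 0 0; 0 -0.09 0 0 0 0; 0 -0.13 0 0 0 0;0 -0.17 0 0 0 0;0 -0.195 0 0 0 0; 0 -0.205 0 0 0 0; 0 -0.205 0 0 0 0'
python3 - <<'E'
from h import *
o=bot.get_obs();c=cal('wrist');shot('wrist','w2.png');print(o['ee_pos'],o['tcp_rot'],o['wrist_force'])
E
```

```text
time: 3.05
ee_pos: [0.4473, 0.3543, 0.2483]
tcp_rot: [-90.0, -0.1, 15.4]
wrist_force: [0.5, 0.0, -5.3]
opening: 0.0286
[0.44730473 0.35427094 0.24831203] [-8.99677335e+01 -7.91895227e-02  1.54124043e+01] [ 0.54218884  0.04351498 -5.26876443]
```

View pics/w2.png

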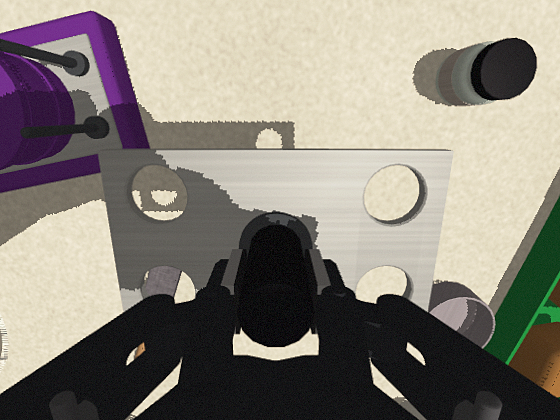

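```bash
python3 -m crank '0.001 0 -0.01 0 -0.01 0;0.003 0 -0.035 0 -0.03 0;0.006 0 -0.065 0 -0.05 0; 0.009 0 -0.1 0 -0.07 0; 0.012 0 -0.135 0 -0.09 0;0.015 0 -0.17 0 -0.11 0; 0.018 0 -0.205 0 -0.13 0; 0.021 0 -0.235 0 -0.15 0' - 100
python3 - <<'E'
from h import *
o=bot.get_obs();p,y=o['ee_pos'],np.radians(o['tcp_rot'][2])
d=np.array([.579,.002])-p[:2];X=np.array([np.cos(y),np.sin(y)]);Z=np.array([-X[1],X[0]])
print(p,o['tcp_rot'],o['opening'],d@X,d@Z,-(np.radians(27.2)-y))
E
```

```text
time: 3.9
ee_pos: [0.5295, 0.1306, 0.2455]
tcp_rot: [-90.0, 0.2, 24.0]
wrist_force: [0.5, -0.2, -5.6]
opening: 0.0282
[0.52953253 0.13059175 0.24551127] [-89.99397817   0.15864377  24.03675566] 0.028228142603377533 -0.007200458771362217 -0.13759005518079548 -0.0552090288649667
```

```bash
python3 -m crank '-0.001 0 -0.03 0 -0.01 0;-0.003 0 -0.06 0 -0.025 0;-0.005 0 -0.09 0 -0.04 0; -0.006 0 -0.115 0 -0.05 0; -0.007 0 -0.13 0 -0.055 0;-0.007 0 -0.136 0 -0.055 0; -0.007 0 -0.137 0 -0.055 0'
python3 - <<'E'
from h import *
o=bot.get_obs();print(o['ee_pos'],o['tcp_rot'])
c=cal('wrist');w=shot('wrist','w3.png')[:,:,::-1]
t=shot('top','t3.png')[:,:,::-1]
a=np.radians(27.2);P=[[.579+np.cos(a)*x-np.sin(a)*y,.002+np.sin(a)*x+np.cos(a)*y,.158] for x in(66,-66) for y in(30,-30)] if 0 else [[.579+np.cos(a)*x-np.sin(a)*y,.002+np.sin(a)*x+np.cos(a)*y,.158] for x in(.066,-.066) for y in(.03,-.03)]
print(proj(P,c).round(),proj(P,cal('top')).round())
w=cv2.resize(w,(500,375)); t=cv2.resize(t[60:260,180:400],None,fx=1.36,fy=1.875)
cv2.imwrite('pics/m3.png',np.hstack([w,t[:375]]))
E
```

```text
time: 4.6
ee_pos: [0.5789, 0.0048, 0.2465]
tcp_rot: [-90.0, 0.1, 27.1]
wrist_force: [0.4, 0.5, -5.2]
opening: 0.0281
[0.57889037 0.00480802 0.24653711] [-8.99543950e+01  6.29176510e-02  2.71105849e+01]
[[367. 180.]
 [361. 257.]
 [183. 181.]
 [190. 257.]] [[256. 129.]
 [280. 117.]
 [283. 183.]
 [308. 171.]]
```

View pics/m3.png

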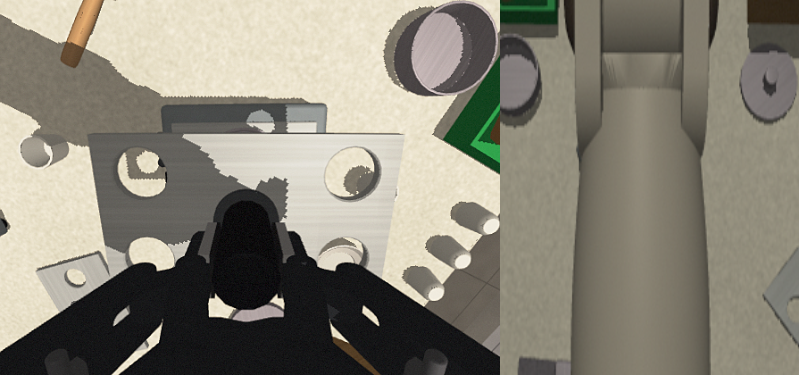

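```bash
python3 - <<'E'
from h import *
w=cv2.imread('pics/w3.png')
cv2.imwrite('pics/z3.png',cv2.resize(w[145:310,110:460],None,fx=2.28,fy=2.28,interpolation=cv2.INTER_CUBIC))
E
```

```text
(no output)
```

View pics/z3.png

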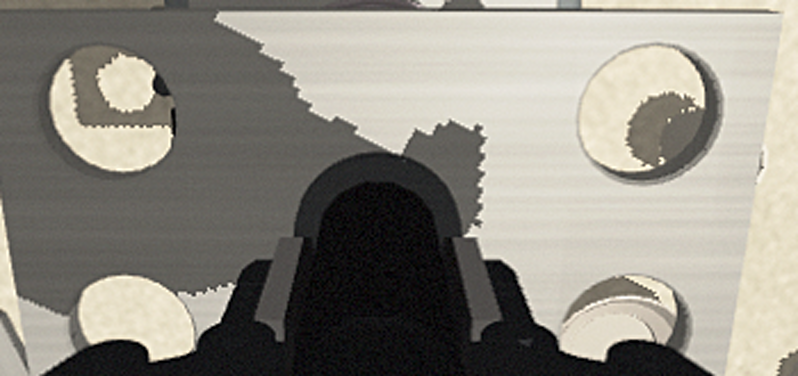

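The rod top shows at (163,82) in the crop, inside the left hole's edge, where I predicted it at (166,82). The shaker estimate holds, so I'm lowering.

```bash
python3 -m crank '-0.001 0.01 -0.002 0 0 0;-0.001 0.022 -0.002 0 0 0;-0.001 0.032 -0.002 0 0 0;-0.001 0.04 -0.002 0 0 0;-0.001 0.048 -0.002 0 0 0;-0.001 0.055 -0.002 0 0 0;-0.001 0.055 -0.002 0 0 0'
python3 - <<'E'
from h import *
w=shot('wrist','w4.png')
s=vision.camera('scene')[:,:,::-1]
w=w[:,:,::-1]
cv2.imwrite('pics/m4.png',np.hstack([cv2.resize(w[120:330,90:470],(400,221)),cv2.resize(s[120:280,220:400],(399,355))[:221]]))
c=cv2.resize(s[100:280,230:400],(400,424)); b=np.zeros((424,400,3),np.uint8); b[:221]=cv2.resize(w[120:330,90:470],(400,221))
cv2.imwrite('pics/m4.png',np.hstack([b,c]))
E
```

```text
time: 5.4
ee_pos: [0.5787, 0.0029, 0.191]
tcp_rot: [-90.0, 0.1, 27.2]
wrist_force: [-1.1, 0.1, -5.3]
opening: 0.0276
```

View pics/m4.png

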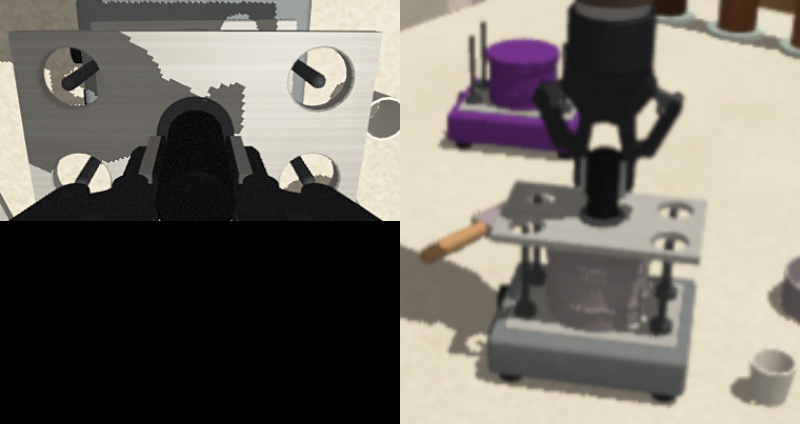

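All four rods are inside their holes, with tops near the hole centres (upper two at about (67,82) and (320,80)). Lowering the rest.

```bash
python3 -m crank '0 0.004 0 0 0 0;0 0.008 0 0 0 0;0 0.012 0 0 0 0;0 0.014 0 0 0 0;0 0.016 0 0 0 0;0 0.016 0 0 0 0;0 0.016 0 0 0 0' && python3 -m crank '0 0.001 0 0 0 0;0 0.0015 0 0 0 0;0 0.002 0 0 0 0;0 0.002 0 0 0 0;0 0.002 0 0 0 0'
```

```text
time: 6.2
ee_pos: [0.5791, 0.0029, 0.1764]
tcp_rot: [-90.0, -0.0, 27.2]
wrist_force: [0.5, -1.0, -5.0]
opening: 0.0282
time: 6.7
ee_pos: [0.5791, 0.0029, 0.1743]
tcp_rot: [-90.0, 0.0, 27.2]
wrist_force: [1.1, 0.3, -5.0]
opening: 0.028
```

```bash
python3 -m crank '0 0.001 0 0 0 0;0 0.0015 0 0 0 0;0 0.0015 0 0 0 0;0 0.0015 0 0 0 0' && python3 -m crank '0 0.0005 0 0 0 0;0 0.001 0 0 0 0;0 0.001 0 0 0 0'
```

```text
time: 7.1
ee_pos: [0.5792, 0.0029, 0.1736]
tcp_rot: [-90.0, -0.1, 27.2]
wrist_force: [-2.4, 0.4, 5.5]
opening: 0.0276
time: 7.4
ee_pos: [0.5792, 0.0029, 0.1736]
tcp_rot: [-90.1, -0.1, 27.2]
wrist_force: [-5.5, -0.5, 10.3]
opening: 0.028
```

It's seated: the vertical force went from -5 to +10 N. Releasing and rising straight up.

```bash
python3 -m crank '0 0 0 0 0 0;0 0 0 0 0 0;0 0 0 0 0 0;0 0 0 0 0 0;0 0 0 0 0 0;0 0 0 0 0 0' -0.5 && python3 -m crank '0 -0.01 0 0 0 0;0 -0.03 0 0 0 0;0 -0.06 0 0 0 0;0 -0.1 0 0 0 0;0 -0.13 0 0 0 0;0 -0.14 0 0 0 0;0 -0.14 0 0 0 0'
python3 - <<'E'
from h import *
w=shot('wrist','w5.png')[:,:,::-1]; s=vision.camera('scene')[:,:,::-1]
cv2.imwrite('pics/m5.png',np.hstack([cv2.resize(w,(400,300)),cv2.resize(s,(400,300))]))
E
```

```text
time: 8.0
ee_pos: [0.5791, 0.0029, 0.1717]
tcp_rot: [-90.0, 0.0, 27.2]
wrist_force: [0.2, 0.2, -0.4]
opening: 0.064
time: 8.7
ee_pos: [0.5796, 0.0029, 0.3136]
tcp_rot: [-90.1, -0.1, 27.2]
wrist_force: [-0.5, 0.2, -0.5]
opening: 0.0644
```

View pics/m5.png

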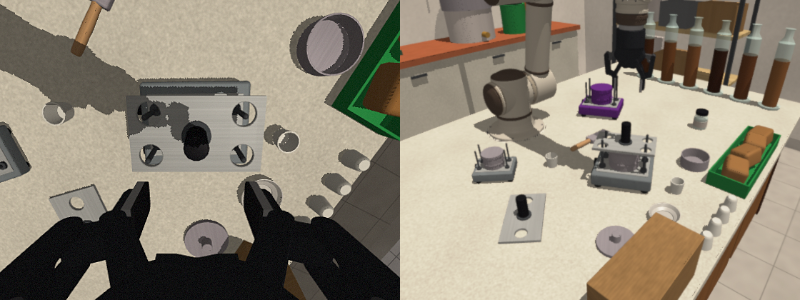

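The plate lies flat with all four rods through its holes, the gripper is clear above it, and the bystanders haven't moved.

```bash
python3 -c "
from workcell import bot
print(bot.job_done())"
```

```text
the job is handed in; nothing more can be done
None
```

The four-hole clamp plate is on the larger grey shaker and released, and I handed the job in at about 8.8 s of the 35 s allowed. No verdict is reported.

- **Moves:** I took the plate by its grip, turned it about 12° and carried it over the shaker. I lowered it down the rods in the gripper, opening only once it was resting on the cover.
- **Fit:** The tool stopped at (0.579, 0.003), yaw 27.2°, against a camera estimate for the shaker of (0.579, 0.002), yaw about 27°. My two measurements of the shaker's yaw, from the housing and from the rods, differed by 2°, well inside the 17° limit.
- **Seating:** The vertical wrist force went from -5 N to +10 N at the height expected for a seated plate, and was about zero after release.
- **Last pictures:** The plate looks flat with all four rods through its holes, and the gripper is clear above it. The two-hole plate and the loose lid appear where they were at the start. I judged this by eye and did not re-measure them or the seated plate.

No check failed.

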